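# Hold the pump's tube tensioner open with the service rod

### The job

Pull the red-handled service rod up out of the tool holder and put its steel shaft down through the orange square eye at the end of the tubing pump's spring tensioner arm. With the rod, swing the arm counter-clockwise (seen from above, forward towards the robot's side) against its spring until it is fully against its stop, and finish while still holding the rod there with the gripper, the arm pressed to the stop and the rod's tip off the table. Do not touch the arm with the gripper itself, and leave the black-handled driver, the bottle and the jar as they stand.

Things in the scene. Friction and masses are not known exactly. Their poses are not given: they have to be found in the camera images.
- rod: Service rod, 100 g, 152 mm long, upright in one of the holder's two holes at the start. Origin at the centre of its lower tip, z up along the rod to the handle. Round steel shaft 12 mm in diameter from 0 to 90 mm above the tip; red round collar 34 mm in diameter from 90 to 96 mm; red square handle 20 x 20 mm from 96 to 152 mm, flats square to its x and y axes, white disc on top. May lean up to 3 degrees in its hole.
- rod_tip (a point): Centre of the rod's lower tip (origin of rod).
- rod_grip (a point): On the rod's axis, 126 mm above its tip: a good height to grip the handle, fingertips just clear of the collar. Gripped there firmly (60 N or more) the rod stays straight in the fingers during the swing.
- holder: Grey plastic block fixed to the table, 60 (x) x 140 (y) x 80 mm high, origin at the centre of its underside. Two round holes 16 mm wide and 75 mm deep, at y = -35 and +35 mm, x = 0; the red rod stands in one (either), the black driver in the other. Their collars stand 15 mm above the block. Both handles' flats are turned at most 0.15 rad from the block's sides; closing the fingers along the block's x axis keeps them clear of the other tool.
- driver: Driver of the same shape and size as the rod but with a black handle and a yellow disc on top; origin at its lower tip; standing in its hole its top is 157 mm above the table. Leave it in its hole.
- pump: White tubing pump fixed to the table, origin on the table under the tensioner's pivot. Housing 170 (x) x 130 (y) mm, 130 mm high with buttons to 142 mm, centred at y = -145 mm. Round foot plate, radius 74 mm, 10 mm high, around the origin; two posts 97 mm high with rubber sleeves beside the arm, about 56 mm from the pivot, mark its rest and its stop.
- pivot (a point): Pivot of the tensioner arm, on its vertical hinge axis, at the arm's mid-height 75 mm above the table. It does not move; its x axis points along the arm to the eye.
- eye (a point): Centre of the orange square eye at the arm's end, 120 mm from the pivot, 75 mm above the table. x axis points outward from the pivot along the arm, z up. Opening 28 x 28 mm right through, walls 6 mm thick and 24 mm high (63 to 87 mm above the table). Nothing is under it but the table. A 12 mm shaft has 8 mm play to each side of centre, so it runs up to 8 mm ahead of the eye's centre when pushing.
- cage (a joint): Angle of the tensioner arm: 0 at rest, grows counter-clockwise seen from above, hard stop at 1.13 rad. A spring drives it back to 0: at the eye it pushes back with 1 N at rest, rising to 2.9 N at the stop. At 0 the arm points 0.785 rad counter-clockwise from the pump's x axis.
- bottle: Amber bottle with a blue cap, 86 mm in diameter, 190 mm high, origin under its centre. Leave alone.
- jar: Small white jar with a blue cap, 50 mm in diameter, 60 mm high, origin under its centre. Leave alone.
Not all that is in view belongs to the job. Of the things like the rod, leave any that is pink; of the rest the larger one is meant.

How it is judged:
On the way, in this order (a step that is already met when the one before it is completed fails the run):
1. the rod is pulled up clear of the holder (height (world z) of rod_tip above 0.082 m), for 0.1 s.
2. the rod's tip is down through the eye (z of rod_tip in the frame of eye below -0.013 m and x of rod_tip in the frame of eye between -0.022 and 0.022 m and y of rod_tip in the frame of eye between -0.022 and 0.022 m), for 0.1 s.
At the end, for the whole second after the job is handed in: The arm is within 0.06 rad of its 1.13 rad stop, pushed by the rod (over 0.8 N); the rod is in the fingers, leans under 0.45 rad, its tip under the eye (22 mm in x, y), 13 mm or more below its centre and 5 mm off the table; gripper off the arm (under 0.5 N); driver within 30 mm of its start (all of step 2 and value of joint cage above 1.07 rad and contact force between rod and cage above 0.8 N and contact force between the fingers and rod above 2 N and height (world z) of rod_tip above 0.005 m and angle between rod's own z axis and vertical below 0.45 rad and contact force between each of the fingers, the arm and cage below 0.5 N and distance of driver from where it was at the start of the episode below 0.03 m); the arm keeps its last pose, push and grip.
It fails at once if the gripper or robot pushes the tensioner arm directly (over 2 N) (contact force between any of the fingers, the arm and cage above 2 N).
It fails at once if the black driver is pulled up or the bottle or jar is shoved (over 30 mm) or tipped (distance of any of driver, bottle, jar from where it was at the start of the episode above 0.03 m or angle between any of bottle, jar's own z axis and vertical above 0.4 rad).
It also fails if it takes over 48 s, if anything falls off the work surface, if the arm or the gripper's body presses on something with over 40 N, if the wrist force passes 120 N, or if a joint passes its speed limit or range.

### The arm

A 7-joint arm with a two-finger parallel gripper is mounted at the origin on the work surface. World frame = base frame: x ahead of the robot, y to its left, z up, the work surface at z = 0. Lengths are in m, angles in rad, forces in N, time in s.
With the tool pointing down it reaches from about 0.425 to 0.875 m from the base axis. Payload 9.9 kg.
Tool frame: the origin (TCP) lies midway between the tips of the shut fingers; the grasp point (between the pads) lies 19 mm behind it; z points along the fingers, y is the direction in which the jaws open and shut (so a half turn about z gives the same grasp; the last joint's range is limited). The gripper opens to 85 mm and grips with 20 to 120 N. Pads are 22 mm wide; open, the fingers measure 114 mm over their backs; the gripper's body (76 mm by 85 mm) begins 54 mm behind the grasp point. The pads swing forward as they close: fully open they stand 13 mm farther back than shut.
Start: joints at [1.255, 0.576, 0.025, 1.437, -0.015, 1.129, -0.057], TCP at [0.155, -0.657, 0.195] pointing down, gripper open.
Joint ranges: [-2.76, 2.76], [-0.34, 2.15], [-1.52, 1.57], [0.19, 2.46], [-1.09, 4.23], [0.17, 1.99], [-2.82, 2.82]. Speed limits (rad/s): [2.22, 2.22, 3.01, 3.01, 3.14, 3.14, 3.14].

### API

Orientations are given as a unit quaternion [w, x, y, z].
In Python, from workcell import ctrl gives the robot as it stands.
- The arm moves only by the tool carry_out, never from a script. Its argument "steps" is a list of rows, each a list of 3 entries, a list of its own where there are three numbers: the opening, from -1 (shut) to 1 (fully open), then the shift along the tool's x, y, z normalised to -1 to 1, where 1 is 25 mm, then the turn about the tool's z normalised to -1 to 1, where 1 is 0.08 rad. In form: [[claw, [x, y, z], spin], ...]. A call has exactly 8 rows; each row shifts and turns the commanded pose from where the row before left it, along the tool's axes as they then stand; what a row does not reach is not made up. A row lasts 1/12 s, in which the tool goes at most 41.7 mm and 7.16 degrees, less where a joint would pass 70% of its speed; a pose out of reach is approached as far as the arm can. A call with a number of a shift or a turn outside -1 to 1 is refused whole. A call with a gripper value outside its range is refused whole. The fingers move at their own pace and stop on an object; "newtons" is the grip in N (left out, the last holds). Time passes only in rows, so rows that do not move let the fingers close, or fill a call up. It gives the time, the measured TCP pose, the force and the opening at its end, in the units of the state.
- ctrl.sense(): the state, without advancing time (a new reading comes with each control period).
- ctrl.get_image(name): name is "scene" or "top" or "wrist"; returns a dict with "img" (400x640x3 uint8, red, green, blue), "mtx" (3x3 intrinsics, pixels), "k1" (the pictures are not rectified: a ray, as slopes to the right and down, at radius r is drawn at 1 + k1 r^2 times it, then the intrinsics apply), "world_from_camera" (4x4, takes a point from camera to world coordinates); the wrist camera has in their place "mount" (4x4, takes a point from camera to tool coordinates, whose origin is the TCP and whose axes are the flange's). Camera axes: x right, y up, looking along -z (the intrinsics and any distortion apply to the point x, -y, -z); pixel columns grow to the right and rows downward; lengths in m; the calibration is good to about 2 mm. A picture is of the moment at which its call begins: read the wrist's pose just before it. There is no depth.
- ctrl.job_done(): hands the job in, once; it reports no verdict.
The state is a dict: "clock": time; "qpos": joint angles; "qvel": joint speeds; "joint_torque": joint torques, N m; "position": TCP position; "orientation": TCP orientation; "wrist_force": force on the tool from outside, world axes, zero at the start; "wrist_torque": the same for the moment, N m; "finger_gap": finger opening in m.
Only numpy, scipy, OpenCV 4.12 (cv2) and the standard library are available. Lean on these libraries where they do the work, as an engineer would, in place of code of your own. Each camera call takes 0.05 s, during which the arm holds its last target.

## Working session

There is one attempt and no reset: what is moved stays moved. The work goes in short steps, Python scripts to look and compute and a tool call to move; the robot and the scene stay as the last step left them, time stands still between calls to the robot, and variables do not carry over. Pictures are saved under pics/ and viewed, and the job is handed in when it is done.

Besides the shell and the picture viewer there is one more tool, called after "Emit:" in YAML: its name, and indented under it one key for each argument. carry_out: Moves the arm, as the interface text tells. Its arguments: {"type":"object","properties":{"steps":{"type":"array"},"newtons":{"type":"number"}},"required":["steps"]}

```bash
mkdir -p pics; ls; python3 - <<'E'
from workcell import ctrl
import cv2,numpy as np,pickle
s=ctrl.sense(); print(s)
d={}
for n in ["scene","top","wrist"]:
    r=ctrl.get_image(n); d[n]=r
    cv2.imwrite(f"pics/{n}0.png",r["img"][:,:,::-1])
    print(n,{k:np.round(v,4).tolist() if k!='img' else 0 for k,v in r.items()})
pickle.dump((s,d),open("d0.pkl","wb"))
E
```

```text
pics
{'clock': 0.0, 'qpos': array([ 1.25520188,  0.57652699,  0.02483407,  1.43789566, -0.01499344,
        1.128948  , -0.05648256]), 'qvel': array([ 0.00094208,  0.00067395, -0.00033038,  0.00041158, -0.00064095,
       -0.00071944,  0.00076087]), 'joint_torque': array([ 3.43413531e-04, -7.65776396e+01,  2.25092925e+00, -2.85976624e+01,
        1.54743344e-02,  1.26297792e-02,  2.31457000e-05]), 'position': array([ 0.15495989, -0.65647263,  0.19405025]), 'orientation': array([-7.85532619e-04,  9.93287477e-01,  1.15669154e-01, -1.33381352e-04]), 'wrist_force': array([ 1.09506923, -0.45842331, -1.09427238]), 'wrist_torque': array([ 0.00672575, -0.02501469,  0.02344096]), 'finger_gap': 0.0857869260635047}
scene {'img': 0, 'mtx': [[402.9544, 0.0, 319.6285], [0.0, 402.9544, 200.4752], [0.0, 0.0, 1.0]], 'k1': 0.0348, 'world_from_camera': [[-0.7855, -0.4603, 0.4137, 0.9208], [0.6187, -0.5668, 0.5441, 0.4793], [-0.0159, 0.6833, 0.7299, 0.6442], [0.0, 0.0, 0.0, 1.0]]}
top {'img': 0, 'mtx': [[363.9383, 0.0, 321.9621], [0.0, 363.9383, 197.2335], [0.0, 0.0, 1.0]], 'k1': -0.0806, 'world_from_camera': [[0.0189, 0.9826, -0.1847, 0.4806], [-0.9996, 0.0223, 0.0163, 0.1022], [0.0201, 0.1843, 0.9827, 0.9127], [0.0, 0.0, 0.0, 1.0]]}
wrist {'img': 0, 'mtx': [[296.753, 0.0, 319.0305], [0.0, 296.753, 203.6127], [0.0, 0.0, 1.0]], 'k1': -0.0153, 'mount': [[0.0003, 0.9513, 0.3081, 0.0791], [1.0, 0.0, -0.0011, -0.0008], [-0.0011, 0.3081, -0.9513, -0.1783], [0.0, 0.0, 0.0, 1.0]]}
```

View pics/top0.png

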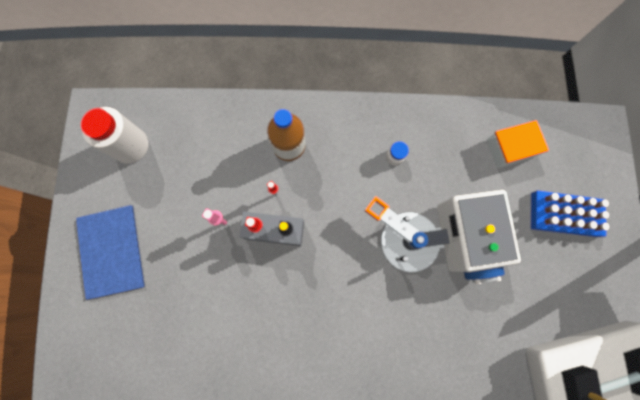

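View pics/scene0.png

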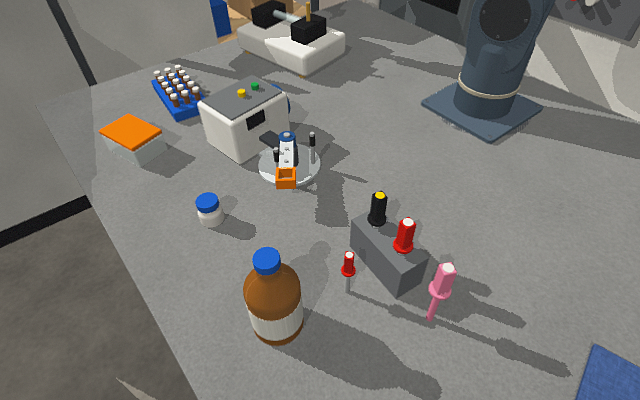

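View pics/wrist0.png

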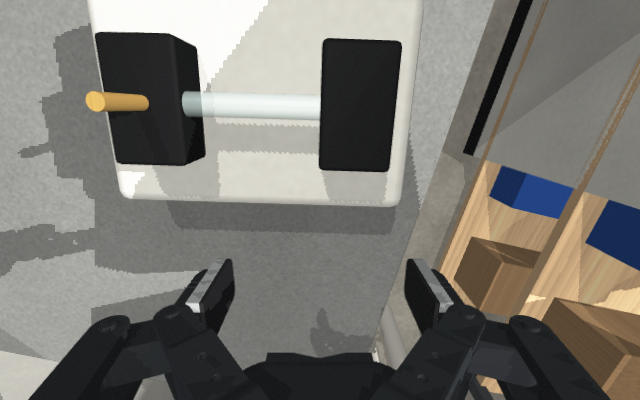

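Candidates: the red rod in the holder (top 254,224; scene 405,235), the small free-standing red one (top 272,187; scene 348,262), and the pink one (top 213,216; scene 443,275). The pink one is ruled out, and of the two red ones the larger is in the holder. I'll check that with close crops.

```bash
cat > h.py <<'E'
import numpy as np,cv2,pickle
from scipy.optimize import least_squares
from scipy.spatial.transform import Rotation as R
def cam(r):
    return r["mtx"],float(r["k1"]),np.array(r["world_from_camera"])
def ray(r,uv):
    K,k1,T=cam(r)
    p=cv2.undistortPoints(np.array([[uv]],float),K,np.array([k1,0,0,0.]))[0,0]
    d=T[:3,:3]@np.array([p[0],-p[1],-1.]); return T[:3,3],d
def onz(r,uv,z):
    o,d=ray(r,uv); return o+d*(z-o[2])/d[2]
def proj(r,P):
    K,k1,T=cam(r); c=(np.atleast_2d(P)-T[:3,3])@T[:3,:3]
    return cv2.projectPoints((c*[1,-1,-1]).reshape(-1,1,3),np.zeros(3),np.zeros(3),K,np.array([k1,0,0,0.]))[0][:,0]
def tri(obs):
    A=np.zeros((3,3));b=np.zeros(3)
    for r,uv in obs:
        o,d=ray(r,uv); d=d/np.linalg.norm(d); M=np.eye(3)-np.outer(d,d); A+=M;b+=M@o
    return np.linalg.solve(A,b)
def wristcam(r,s):
    q=s["orientation"]; T=np.eye(4);T[:3,:3]=R.from_quat([q[1],q[2],q[3],q[0]]).as_matrix();T[:3,3]=s["position"]
    r=dict(r); r["world_from_camera"]=T@r["mount"]; return r
def crop(img,u,v,w,h,f,fn):
    c=img[v:v+h,u:u+w,::-1]; cv2.imwrite(fn,cv2.resize(c,None,fx=f,fy=f,interpolation=cv2.INTER_CUBIC))
E
python3 - <<'E'
from h import *
s,d=pickle.load(open("d0.pkl","rb"))
crop(d["top"]["img"],190,170,130,90,6,"pics/c1.png")
crop(d["top"]["img"],360,180,160,110,5,"pics/c2.png")
crop(d["scene"]["img"],330,170,150,150,4,"pics/c3.png")
crop(d["scene"]["img"],190,70,150,130,5,"pics/c4.png")
E
```

```text
(no output)
```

View pics/c1.png

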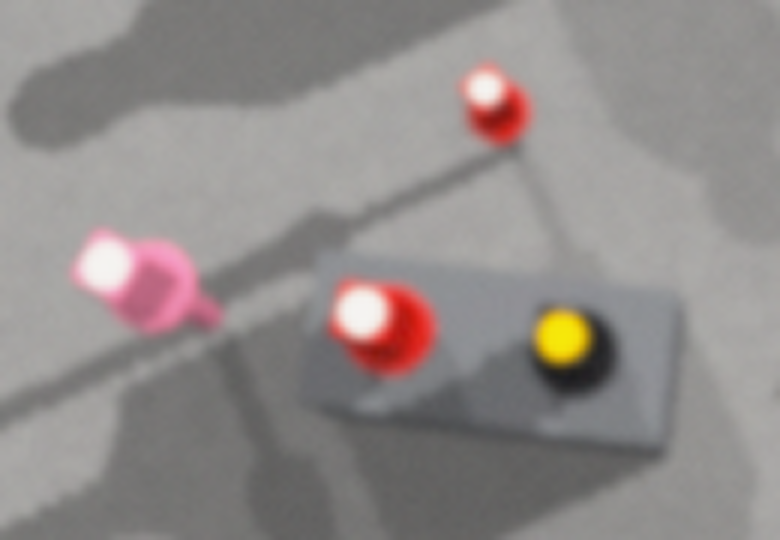

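View pics/c2.png

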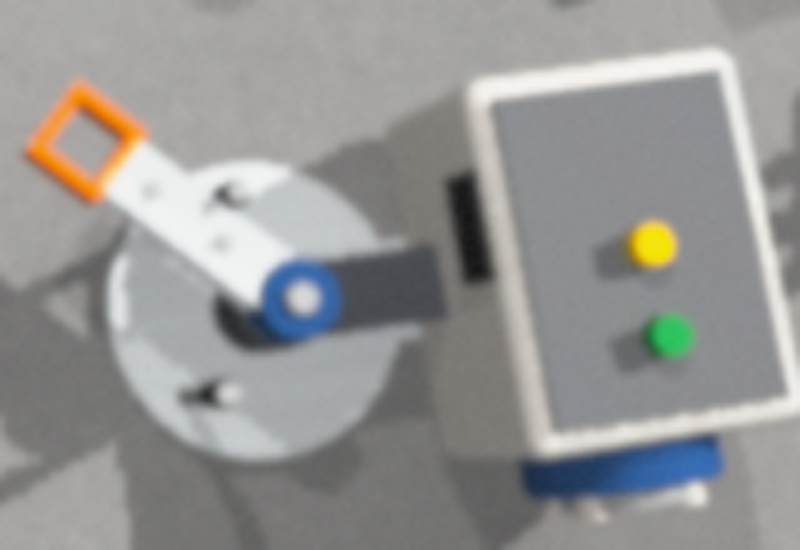

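View pics/c3.png

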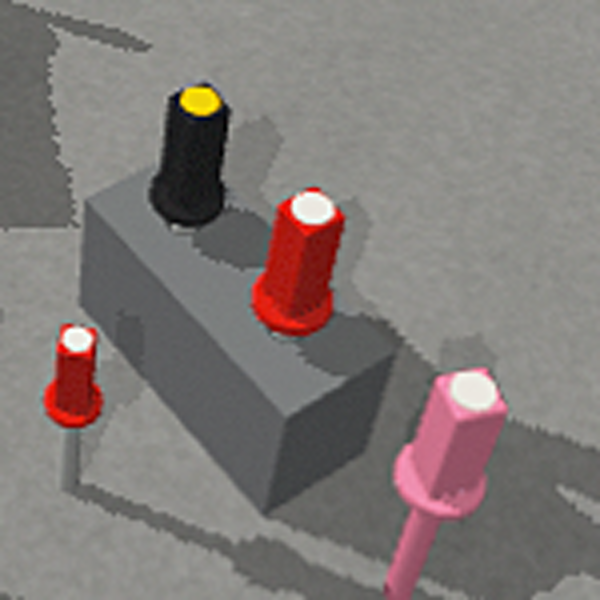

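View pics/c4.png

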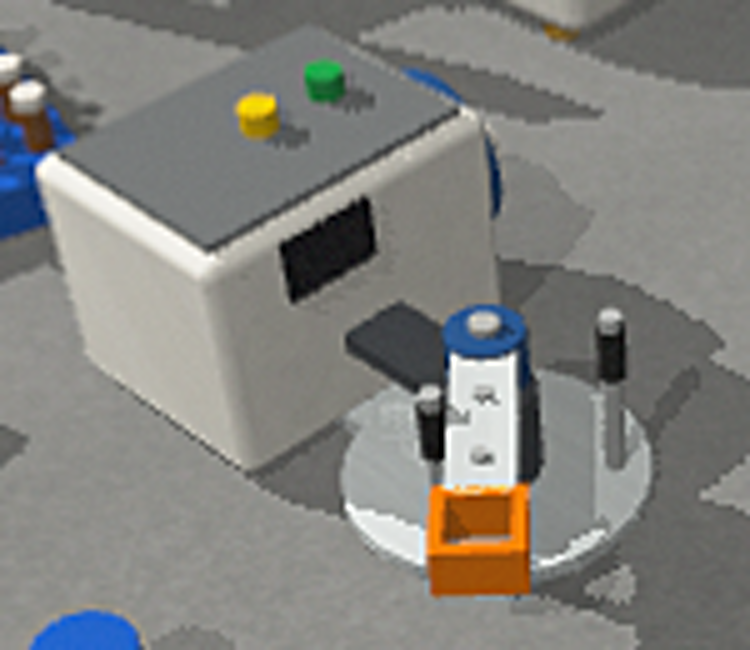

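```bash
python3 - <<'E'
from h import *
s,d=pickle.load(open("d0.pkl","rb"))
T=d["top"];S=d["scene"]
c=lambda p,f,o:((p[0]+.5)/f-.5+o[0],(p[1]+.5)/f-.5+o[1])
c1=lambda *p:c(p,6,(190,170)); c2=lambda *p:c(p,5,(360,180)); c3=lambda *p:c(p,4,(330,170)); c4=lambda *p:c(p,5,(190,70))
def both(n,a,b,z):
    P=tri([(T,a),(S,b)]); print(n,P.round(4),"top@z",onz(T,a,z)[:2].round(4),"scene@z",onz(S,b,z)[:2].round(4))
both("rodtop",c1(361,313),c3(313,208),.157)
both("drvtop",c1(562,336),c3(200,101),.157)
both("eyetop",c2(88,141),c4(479,518),.087)
both("pivtop",c2(303,298),c4(485,322),.105)
print("eye corners",[onz(T,c2(*p),.087)[:2].round(4) for p in [(83,83),(147,132),(97,200),(27,148)]])
print("eye corners S",[onz(S,c4(*p),.087)[:2].round(4) for p in [(430,488),(527,488),(530,550),(430,550)]])
print("holder T",[onz(T,c1(*p),.08)[:2].round(4) for p in [(325,252),(682,292),(665,445),(305,402)]])
print("holder S",[onz(S,c3(*p),.08)[:2].round(4) for p in [(85,202),(288,417),(398,348)]])
print("housing T",[onz(T,c2(*p),.13)[:2].round(4) for p in [(470,85),(728,52),(800,410),(540,455)]])
both("post1",c2(237,195),c4(430,395),.097)
both("post2",c2(230,392),c4(610,318),.097)
both("bottlecap",(283,118),(267,260),.19)
both("jarcap",(400,150),(207,201),.06)
both("pinktop",c1(105,265),c3(473,390),.15)
both("smallred",c1(486,88),c3(77,340),.1)
E
```

```text
rodtop [0.5667 0.2394 0.1584] top@z [0.5672 0.2393] scene@z [0.5653 0.2391]
drvtop [0.5602 0.1695 0.1582] top@z [0.5608 0.1691] scene@z [0.5589 0.1693]
eyetop [ 0.6131 -0.0387  0.0883] top@z [ 0.6139 -0.0395] scene@z [ 0.612  -0.0392]
pivtop [ 0.542  -0.1353  0.0948] top@z [ 0.5418 -0.1329] scene@z [ 0.5486 -0.123 ]
eye corners [array([ 0.6411, -0.0374]), array([ 0.6187, -0.067 ]), array([ 0.5865, -0.0434]), array([ 0.61  , -0.0112])]
eye corners S [array([ 0.6173, -0.0668]), array([ 0.5863, -0.0416]), array([ 0.6069, -0.011 ]), array([ 0.6379, -0.0363])]
holder T [array([0.5993, 0.2684]), array([0.5869, 0.1305]), array([0.5283, 0.1353]), array([0.5415, 0.2728])]
holder S [array([0.5871, 0.1335]), array([0.5986, 0.2716]), array([0.538 , 0.2767])]
housing T [array([ 0.6358, -0.2043]), array([ 0.6538, -0.3262]), array([ 0.4934, -0.3486]), array([ 0.4736, -0.2285])]
post1 [ 0.5892 -0.1064  0.096 ] top@z [ 0.5888 -0.1059] scene@z [ 0.5899 -0.1057]
post2 [ 0.4992 -0.1003  0.0969] top@z [ 0.4999 -0.101 ] scene@z [ 0.4987 -0.0993]
bottlecap [0.7864 0.1773 0.1836] top@z [0.7848 0.1757] scene@z [0.7874 0.1826]
jarcap [ 0.7642 -0.1025  0.0552] top@z [ 0.7638 -0.1023] scene@z [ 0.7647 -0.0964]
pinktop [0.5819 0.3315 0.1541] top@z [0.5828 0.3322] scene@z [0.5786 0.3307]
smallred [0.6574 0.2056 0.1131] top@z [0.6608 0.2067] scene@z [0.6504 0.1994]
```

Checks so far:
- The rod in the holder at top (250,222) is the larger red one, and the small red one is about two thirds of its size.
- Rod top is at about (0.566, 0.239, 0.157).
- Eye is at (0.6127, -0.039) and the pivot at about (0.542, -0.135), 119 mm apart. The arm's rest azimuth is 0.936, and the housing yaw of 0.15 agrees with that.

Next I raise the tool and turn it so the jaws close along the block's x axis.

Emit:
carry_out:
  steps:
    - [1,[0,0,-0.5],-1]
    - [1,[0,0,-0.5],-1]
    - [1,[0,0,-0.5],-1]
    - [1,[0,0,-0.5],-1]
    - [1,[0,0,-0.5],-1]
    - [1,[0,0,-0.5],-1]
    - [1,[0,0,-0.5],-1]
    - [1,[0,0,-0.5],-1]
  newtons: 100

```text
clock: 0.82
position: [0.1549, -0.6568, 0.2952]
orientation: [-0.0, 0.906, 0.424, 0.0]
wrist_force: [0.7, -0.0, -0.1]
finger_gap: 0.0852
```

Emit:
carry_out:
  steps:
    - [1,[0,0,0],-1]
    - [1,[0,0,0],-1]
    - [1,[0,0,0],-1]
    - [1,[0,0,0],-1]
    - [1,[0,0,0],-1]
    - [1,[0,0,0],-1]
    - [1,[0,0,0],-1]
    - [1,[0,0,0],-0.6]

```text
clock: 1.48
position: [0.1549, -0.6568, 0.2945]
orientation: [-0.0, 0.737, 0.676, 0.0]
wrist_force: [-0.3, 0.3, -0.9]
finger_gap: 0.0855
```

```bash
cat >> h.py <<'E'
def togo(s,P,yaw_y=None):
    q=s["orientation"];M=R.from_quat([q[1],q[2],q[3],q[0]]).as_matrix()
    d=M.T@(np.array(P)-s["position"])/.025
    print("TCP",s["position"].round(4),"tooly ang",round(np.arctan2(M[1,1],M[0,1]),4),"tilt",np.round(M[:,2],4),"units to go",d.round(2))
E
python3 - <<'E'
from h import *
from workcell import ctrl
s=ctrl.sense(); print(s["clock"],s["qpos"].round(3)); togo(s,[.5665,.2392,.29]); togo(s,[.5,-.3,.29])
E
```

```text
1.4833 [ 1.424  0.528 -0.28   1.262  0.142  1.372  1.066]
TCP [ 0.1549 -0.6568  0.2945] tooly ang -0.0866 tilt [-2.e-04  8.e-04 -1.e+00] units to go [37.13 13.3   0.2 ]
TCP [ 0.1549 -0.6568  0.2945] tooly ang -0.0866 tilt [-2.e-04  8.e-04 -1.e+00] units to go [15.41 12.52  0.19]
```

Emit:
carry_out:
  steps:
    - [1,[0.9,0.83,0],0]
    - [1,[0.9,0.83,0],0]
    - [1,[0.9,0.83,0],0]
    - [1,[0.9,0.83,0],0]
    - [1,[0.9,0.83,0],0]
    - [1,[0.9,0.83,0],0]
    - [1,[0.9,0.83,0],0]
    - [1,[0.9,0.83,0],0]

```text
clock: 2.15
position: [0.3375, -0.4916, 0.2947]
orientation: [-0.0, 0.739, 0.674, -0.0]
wrist_force: [0.8, -0.4, 0.1]
finger_gap: 0.0855
```

Emit:
carry_out:
  steps:
    - [1,[0.9,0.83,0],0]
    - [1,[0.9,0.83,0],0]
    - [1,[0.9,0.83,0],0]
    - [1,[0.9,0.83,0],0]
    - [1,[0.9,0.83,0],0]
    - [1,[0.9,0.83,0],0]
    - [1,[0.9,0.83,0],0]
    - [1,[0.9,0.83,0],0]

```text
clock: 2.82
position: [0.5192, -0.3275, 0.2947]
orientation: [-0.0, 0.739, 0.674, -0.0]
wrist_force: [-0.6, -0.6, 0.5]
finger_gap: 0.0853
```

Emit:
carry_out:
  steps:
    - [1,[0.95,0,0],0]
    - [1,[0.95,0,0],0]
    - [1,[0.95,0,0],0]
    - [1,[0.95,0,0],0]
    - [1,[0.95,0,0],0]
    - [1,[0.95,0,0],0]
    - [1,[0.95,0,0],0]
    - [1,[0.95,0,0],0]

```text
clock: 3.48
position: [0.5355, -0.1383, 0.2947]
orientation: [-0.0, 0.739, 0.674, -0.0]
wrist_force: [0.5, 0.0, 0.5]
finger_gap: 0.0853
```

Emit:
carry_out:
  steps:
    - [1,[0.95,0,0],0]
    - [1,[0.95,0,0],0]
    - [1,[0.95,0,0],0]
    - [1,[0.95,0,0],0]
    - [1,[0.95,0,0],0]
    - [1,[0.95,0,0],0]
    - [1,[0.95,0,0],0]
    - [1,[0.95,0,0],0]

```text
clock: 4.15
position: [0.5527, 0.0509, 0.2947]
orientation: [-0.0, 0.739, 0.674, -0.0]
wrist_force: [0.6, -0.6, -0.8]
finger_gap: 0.0855
```

```bash
python3 - <<'E'
from h import *
from workcell import ctrl
s=ctrl.sense(); print(s["clock"],s["qpos"].round(3)); togo(s,[.5665,.2392,.29])
r=ctrl.get_image("wrist");pickle.dump((s,r),open("w1.pkl","wb")); cv2.imwrite("pics/w1.png",r["img"][:,:,::-1])
E
```

```text
4.15 [ 0.176  0.349 -0.506  1.582  0.175  1.257 -0.45 ]
TCP [0.5527 0.0509 0.2947] tooly ang -0.0911 tilt [-4.e-04 -2.e-04 -1.e+00] units to go [ 7.55 -0.14  0.19]
```

View pics/w1.png

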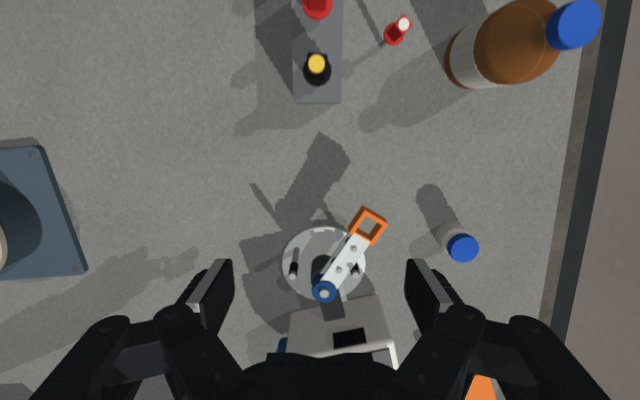

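The wrist view shows the eye at (368,226), the pivot at (324,292), the driver's yellow disc at (316,63) and the red rod at (317,5). I'll move on until the tool is over the rod.

Emit:
carry_out:
  steps:
    - [1,[0.94,0,0],0]
    - [1,[0.94,0,0],0]
    - [1,[0.94,0,0],0]
    - [1,[0.94,0,0],0]
    - [1,[0.94,0,0],0]
    - [1,[0.94,-0.07,0],0]
    - [1,[0.94,-0.07,0],0]
    - [1,[0.94,0,0],0]

```text
clock: 4.87
position: [0.5662, 0.2383, 0.2947]
orientation: [-0.0, 0.739, 0.674, -0.0]
wrist_force: [-0.2, -0.1, 1.1]
finger_gap: 0.0853
```

```bash
python3 - <<'E'
from h import *
from workcell import ctrl
s,r=pickle.load(open("w1.pkl","rb")); W=wristcam(r,s)
crop(r["img"],320,195,70,110,7,"pics/w1c.png")
print("eye",onz(W,(368,226),.087).round(4),"piv",onz(W,(324,292),.095).round(4),"drv",onz(W,(316.5,63),.157).round(4))
s=ctrl.sense(); print(s["clock"],s["qpos"].round(3)); togo(s,[.5665,.2392,.29])
r=ctrl.get_image("wrist");pickle.dump((s,r),open("w2.pkl","wb")); cv2.imwrite("pics/w2.png",r["img"][:,:,::-1])
E
```

```text
eye [ 0.614  -0.0338  0.087 ] piv [ 0.5436 -0.1302  0.095 ] drv [0.5612 0.1716 0.157 ]
4.8667 [-0.145  0.451 -0.532  1.43   0.23   1.323 -0.781]
TCP [0.5662 0.2383 0.2947] tooly ang -0.0909 tilt [-5.e-04 -3.e-04 -1.e+00] units to go [0.04 0.01 0.19]
```

View pics/w2.png

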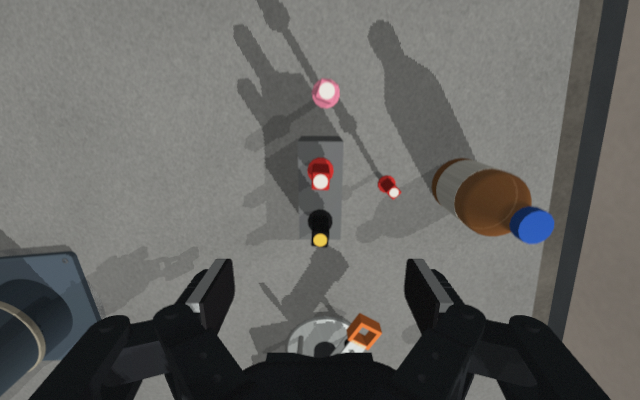

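View pics/w1c.png

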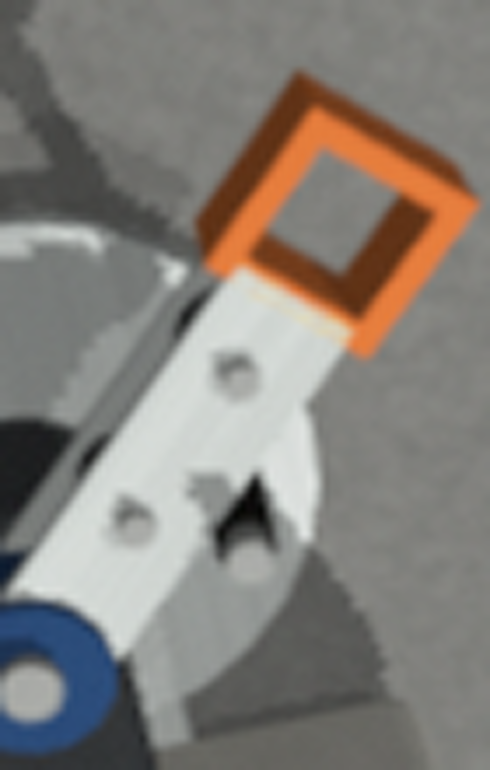

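```bash
python3 - <<'E'
from h import *
s,r=pickle.load(open("w2.pkl","rb")); W=wristcam(r,s)
crop(r["img"],290,150,65,100,8,"pics/w2c.png")
print("rod",onz(W,(320,181),.157).round(4),"drv",onz(W,(320,240),.157).round(4))
E
```

```text
rod [0.5675 0.2413 0.157 ] drv [0.5611 0.1709 0.157 ]
```

View pics/w2c.png

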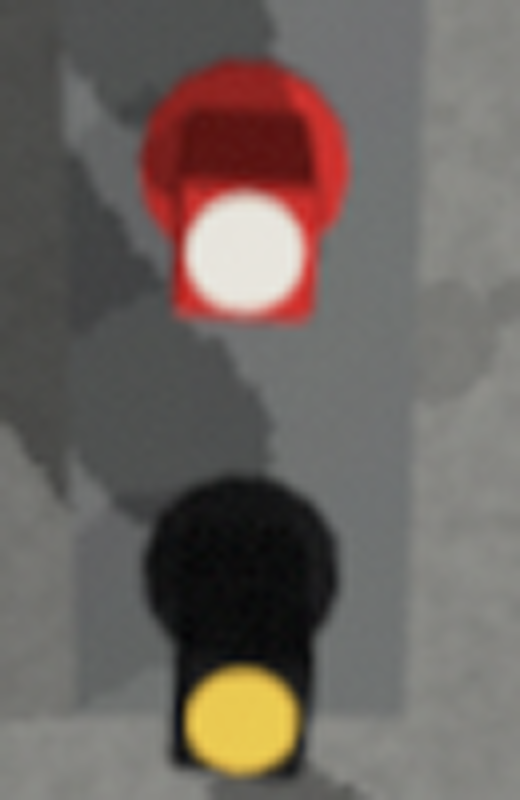

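Rod top (320,181) gives (0.5675, 0.2413), and the handle's flats line up with the tool axes to within about 2°. I'll descend to TCP z 0.112.

Emit:
carry_out:
  steps:
    - [1,[0.05,0.02,0.95],0]
    - [1,[0,0,0.95],0]
    - [1,[0,0,0.95],0]
    - [1,[0,0,0.95],0]
    - [1,[0,0,0.95],0]
    - [1,[0,0,0.95],0]
    - [1,[0,0,0.95],0]
    - [1,[0,0,0.66],0]

```text
clock: 5.58
position: [0.5663, 0.2375, 0.1098]
orientation: [-0.0, 0.739, 0.674, -0.001]
wrist_force: [-0.3, 0.2, 0.7]
finger_gap: 0.0855
```

Emit:
carry_out:
  steps:
    - [0.2,[0,0,0],0]
    - [0,[0,0,0],0]
    - [-0.2,[0,0,0],0]
    - [-0.4,[0,0,0],0]
    - [-0.6,[0,0,0],0]
    - [-1,[0,0,0],0]
    - [-1,[0,0,0],0]
    - [-1,[0,0,0],0]
  newtons: 100

```text
clock: 6.25
position: [0.5681, 0.2392, 0.1138]
orientation: [0.0, 0.739, 0.674, 0.001]
wrist_force: [-0.1, -1.0, 6.0]
finger_gap: 0.0165
```

```bash
python3 - <<'E'
from h import *
from workcell import ctrl
s=ctrl.sense(); print(s["clock"],s["finger_gap"],s["wrist_force"]); togo(s,[.5665,.2392,.29])
for n in ["wrist","scene"]:
    r=ctrl.get_image(n); cv2.imwrite(f"pics/{n}3.png",r["img"][:,:,::-1])
E
```

```text
6.25 0.01646482059925552 [-0.08391157 -1.00855387  6.0442288 ]
TCP [0.5681 0.2392 0.1138] tooly ang -0.0911 tilt [ 0.0027  0.0013 -1.    ] units to go [ 0.01 -0.05 -7.05]
```

View pics/wrist3.png

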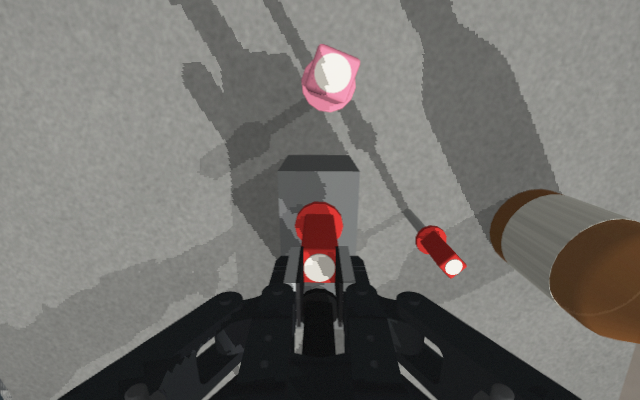

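The gripper has the handle. Now I'll lift the rod straight up until the tip is clear above the driver.

Emit:
carry_out:
  steps:
    - [-1,[0,0,-0.3],0]
    - [-1,[0,0,-0.9],0]
    - [-1,[0,0,-0.9],0]
    - [-1,[0,0,-0.9],0]
    - [-1,[0,0,-0.9],0]
    - [-1,[0,0,-0.9],0]
    - [-1,[0,0,-0.9],0]
    - [-1,[0,0,-0.9],0]

```text
clock: 7.02
position: [0.5668, 0.2385, 0.2791]
orientation: [0.0, 0.738, 0.674, 0.0]
wrist_force: [0.0, 0.0, -1.1]
finger_gap: 0.0161
```

Emit:
carry_out:
  steps:
    - [-1,[0,0,-0.8],0]
    - [-1,[0,0,-0.3],0]
    - [-1,[0,0,0],0]
    - [-1,[0,0,0],0]
    - [-1,[0,0,0],0]
    - [-1,[0,0,0],0]
    - [-1,[0,0,0],0]
    - [-1,[0,0,0],0]

```text
clock: 7.68
position: [0.5669, 0.2384, 0.3039]
orientation: [-0.0, 0.739, 0.674, -0.001]
wrist_force: [0.4, 0.4, -0.5]
finger_gap: 0.0165
```

```bash
python3 - <<'E'
from h import *
from workcell import ctrl
s=ctrl.sense(); print(s["clock"],s["finger_gap"],s["wrist_force"]); togo(s,[.6127,-.039,s["position"][2]])
d={}
for n in ["wrist","scene","top"]:
    r=ctrl.get_image(n); d[n]=r; cv2.imwrite(f"pics/{n}4.png",r["img"][:,:,::-1])
pickle.dump((s,d),open("d4.pkl","wb"))
E
```

```text
7.6833 0.016546689588973575 [ 0.3738113   0.38124685 -0.48430021]
TCP [0.5669 0.2384 0.3039] tooly ang -0.091 tilt [-1.2e-03 -4.0e-04 -1.0e+00] units to go [-10.88   2.83   0.  ]
```

View pics/wrist4.png

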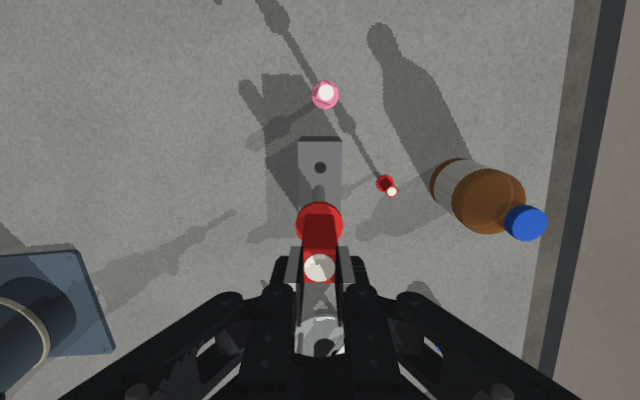

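View pics/scene4.png

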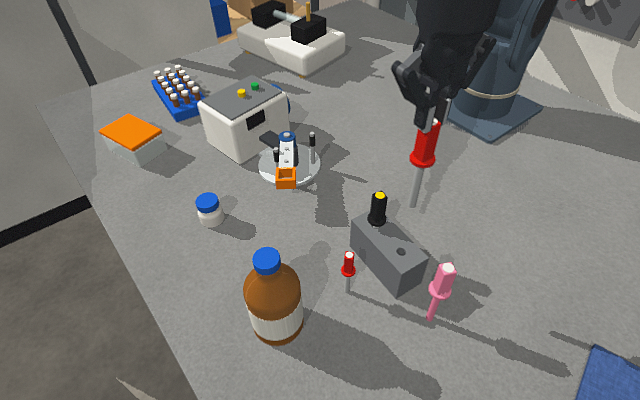

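View pics/top4.png

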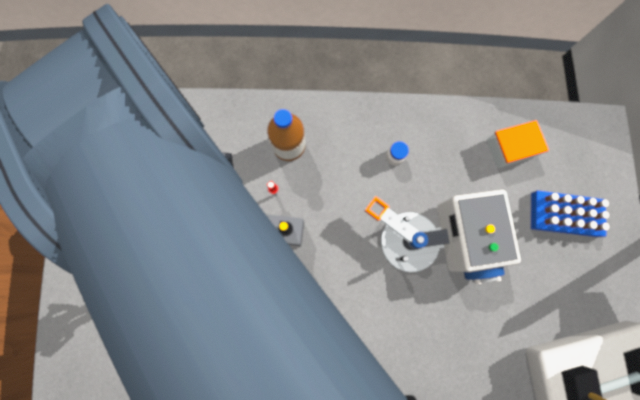

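```bash
python3 - <<'E'
from h import *
s,d=pickle.load(open("d4.pkl","rb")); W=wristcam(d["wrist"],s);S=d["scene"]
M=R.from_quat(np.roll(s["orientation"],-1)).as_matrix()
P=np.array([s["position"]+M@np.array([0,0,z]) for z in (-.045,.011,.017,.107)])
print(proj(W,P).round(1).tolist(),proj(S,P).round(1).tolist())
crop(W["img"],290,170,60,120,6,"pics/a.png");crop(S["img"],395,100,60,120,6,"pics/b.png")
a=cv2.imread("pics/a.png");b=cv2.imread("pics/b.png");cv2.imwrite("pics/ab.png",np.hstack([a,b])[:600*2][::1]) 
print(a.shape)
E
python3 -c "
import cv2;a=cv2.imread('pics/ab.png');cv2.imwrite('pics/ab2.png',a[:600] if 0 else cv2.resize(a,None,fx=.8,fy=.8))"
```

```text
[[319.2, 271.6], [319.1, 228.9], [319.1, 225.6], [319.0, 191.3]] [[429.3, 120.5], [421.4, 155.6], [420.7, 159.0], [410.6, 204.6]]
(720, 360, 3)
```

View pics/ab2.png

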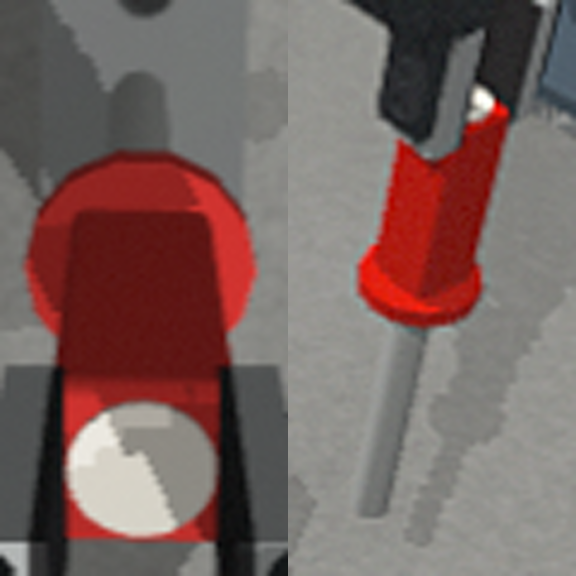

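```bash
python3 - <<'E'
from h import *
s,d=pickle.load(open("d4.pkl","rb")); W=wristcam(d["wrist"],s);S=d["scene"]
M=R.from_quat(np.roll(s["orientation"],-1)).as_matrix()
for n,a,b in [("tip",(319,187.5),(412.5,206.7)),("collar",(319.2,223),(422.5,159.2))]:
    P=tri([(W,a),(S,b)]); print(n,P.round(4),(M.T@(P-s["position"])).round(4),proj(W,P).round(1),proj(S,P).round(1))
E
```

```text
tip [0.567  0.2423 0.1959] [ 3.900e-03 -1.000e-04  1.079e-01] [[318.9 187.3]] [[412.4 206.6]]
collar [0.5672 0.2413 0.2888] [0.0029 0.     0.0151] [[319.1 222.8]] [[422.4 159.1]]
```

The rod is out and hangs straight: its tip is at tool (+0.002 to +0.004, 0, +0.108), and the hole and the driver look undisturbed. I'll carry it to a point above the eye.

Emit:
carry_out:
  steps:
    - [-1,[-0.5,0.15,0],0]
    - [-1,[-0.9,0.2,0],0]
    - [-1,[-0.9,0.25,0],0]
    - [-1,[-0.9,0.25,0],0]
    - [-1,[-0.9,0.25,0],0]
    - [-1,[-0.9,0.25,0],0]
    - [-1,[-0.9,0.25,0],0]
    - [-1,[-0.9,0.25,0],0]

```text
clock: 8.5
position: [0.5979, 0.0626, 0.3047]
orientation: [0.0, 0.739, 0.674, -0.0]
wrist_force: [-0.8, 0.1, -1.1]
finger_gap: 0.0166
```

Emit:
carry_out:
  steps:
    - [-1,[-0.9,0.25,0.3],0]
    - [-1,[-0.9,0.25,0.5],0]
    - [-1,[-0.9,0.25,0.5],0]
    - [-1,[-0.9,0.14,0.7],0]
    - [-1,[-0.5,0.1,0.5],0]
    - [-1,[-0.06,0,0.5],0]
    - [-1,[0,0,0],0]
    - [-1,[0,0,0],0]

```text
clock: 9.17
position: [0.6125, -0.0415, 0.2294]
orientation: [-0.0, 0.739, 0.674, -0.0]
wrist_force: [0.6, 1.1, -0.9]
finger_gap: 0.0159
```

```bash
python3 - <<'E'
from h import *
from workcell import ctrl
s=ctrl.sense(); print(s["clock"],s["finger_gap"],s["wrist_force"]); togo(s,[.6127,-.041,s["position"][2]])
d={}
for n in ["wrist","scene","top"]:
    r=ctrl.get_image(n); d[n]=r; cv2.imwrite(f"pics/{n}5.png",r["img"][:,:,::-1])
pickle.dump((s,d),open("d5.pkl","wb"))
crop(d["scene"]["img"],240,60,110,150,5,"pics/s5c.png")
crop(d["wrist"]["img"],270,140,100,150,5,"pics/w5c.png")
E
```

```text
9.1667 0.01594140400551002 [ 0.62425866  1.06952012 -0.86881506]
TCP [ 0.6125 -0.0415  0.2294] tooly ang -0.0917 tilt [-1.1e-03  2.0e-04 -1.0e+00] units to go [ 0.02  0.01 -0.  ]
```

View pics/s5c.png

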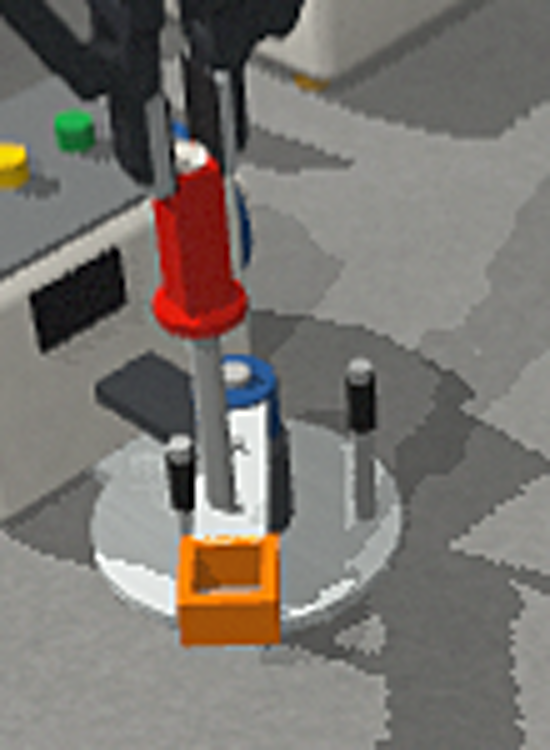

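View pics/w5c.png

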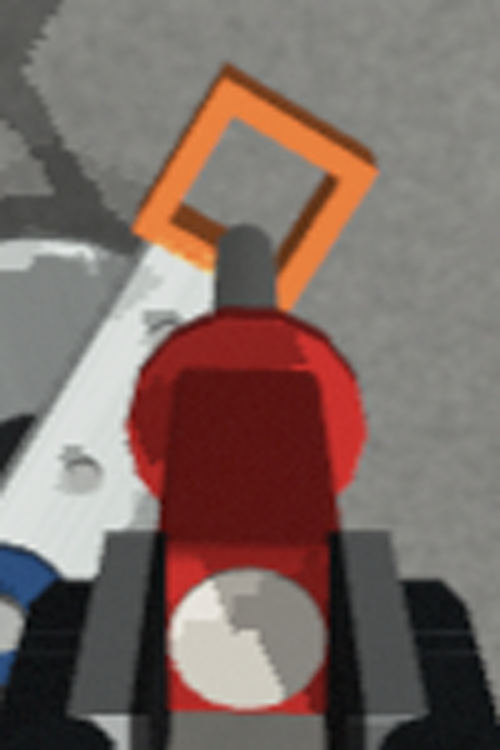

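View pics/top5.png

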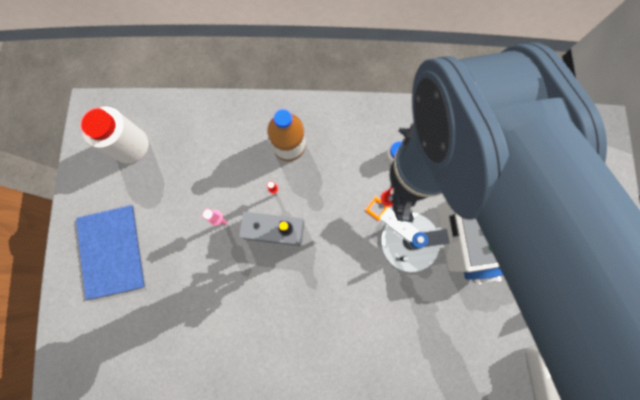

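```bash
python3 - <<'E'
from h import *
s,d=pickle.load(open("d5.pkl","rb")); W=wristcam(d["wrist"],s);S=d["scene"]
M=R.from_quat(np.roll(s["orientation"],-1)).as_matrix()
tip=tri([(W,(319,189.5)),(S,(284.1,160.3))]); print("tip",tip.round(4),(M.T@(tip-s["position"])).round(4), proj(W,tip),proj(S,tip))
eye=tri([(W,(320.9,179.6)),(S,(285.6,174))]); print("eye",eye.round(4),"W@.087",onz(W,(320.9,179.6),.087).round(4),"S@",onz(S,(285.6,174),.087).round(4))
print("need", (M.T@(eye-tip)/.025).round(2))
z=tip[2]; print("W tip@z",onz(W,(319,189.5),.122),"S tip",onz(S,(284.1,160.3),.122))
E
```

```text
tip [ 0.6122 -0.0395  0.1215] [ 0.0019 -0.0004  0.1079] [[318.62721635 189.24954375]] [[283.87152346 160.27749346]]
eye [ 0.614  -0.0373  0.0875] W@.087 [ 0.6148 -0.0381  0.087 ] S@ [ 0.613 -0.037  0.087]
need [0.09 0.07 1.36]
W tip@z [ 0.61252511 -0.03967744  0.122     ] S tip [ 0.61214167 -0.03869838  0.122     ]
```

The tip is within about 2 mm of the eye's centre on both cameras. I'll make the small correction and go down slowly.

Emit:
carry_out:
  steps:
    - [-1,[0.08,0.06,0],0]
    - [-1,[0,0,0.4],0]
    - [-1,[0,0,0.4],0]
    - [-1,[0,0,0.4],0]
    - [-1,[0,0,0.4],0]
    - [-1,[0,0,0.3],0]
    - [-1,[0,0,0.1],0]
    - [-1,[0,0,0],0]

```text
clock: 9.98
position: [0.6141, -0.039, 0.1785]
orientation: [-0.001, 0.739, 0.674, -0.001]
wrist_force: [-0.2, 0.1, -2.1]
finger_gap: 0.0168
```

```bash
python3 - <<'E'
from h import *
from workcell import ctrl
s=ctrl.sense(); print(s["clock"],s["finger_gap"],s["wrist_force"]); togo(s,[.614,-.039,.138])
d={}
for n in ["wrist","scene"]:
    r=ctrl.get_image(n); d[n]=r
crop(d["scene"]["img"],240,100,90,110,5,"pics/a.png")
crop(d["wrist"]["img"],285,160,70,110,5,"pics/b.png")
cv2.imwrite("pics/ab6.png",np.hstack([cv2.imread("pics/a.png"),cv2.imread("pics/b.png")]))
E
```

```text
9.9833 0.01679703344065662 [-0.19752166  0.14395468 -2.11627301]
TCP [ 0.6141 -0.039   0.1785] tooly ang -0.0909 tilt [-1.8e-03  1.0e-04 -1.0e+00] units to go [-0.   -0.    1.62]
```

View pics/ab6.png

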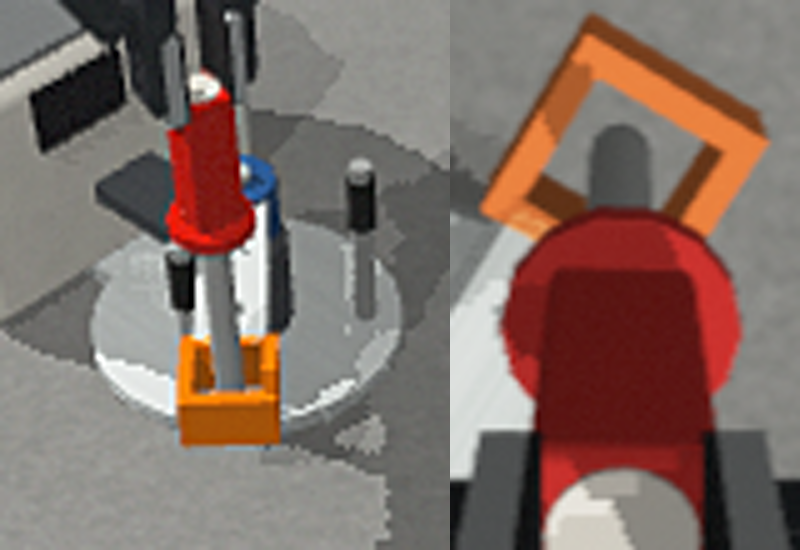

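The tip is centred in the opening (wrist crop shaft end about (620,150), inside the orange frame). I'll go down to a tip height of about 30 mm.

Emit:
carry_out:
  steps:
    - [-1,[0,0,0.3],0]
    - [-1,[0,0,0.4],0]
    - [-1,[0,0,0.4],0]
    - [-1,[0,0,0.3],0]
    - [-1,[0,0,0.2],0]
    - [-1,[0,0,0],0]
    - [-1,[0,0,0],0]
    - [-1,[0,0,0],0]

```text
clock: 10.75
position: [0.6149, -0.0388, 0.1399]
orientation: [0.0, 0.739, 0.674, 0.0]
wrist_force: [0.5, -0.2, -1.2]
finger_gap: 0.0163
```

```bash
python3 - <<'E'
from h import *
from workcell import ctrl
s=ctrl.sense(); print(s["clock"],s["finger_gap"],s["wrist_force"],s["qpos"].round(3)); togo(s,[.614,-.039,.138])
M=R.from_quat(np.roll(s["orientation"],-1)).as_matrix()
pv=np.array([.542,-.135]); off=(M@[.002,0,0])[:2]
p=s["position"][:2]
a0=.936
for a in np.linspace(a0,a0+1.13+.12,17):
    # rod centre lies 8 mm ahead tangentially
    e=pv+.12*np.array([np.cos(a),np.sin(a)])+.008*np.array([-np.sin(a),np.cos(a)])-off
    dl=M.T@np.r_[e-p,0]/.025; print(round(a-a0,3),e.round(4),dl[:2].round(2)); p=e
E
```

```text
10.75 0.016347099212684027 [ 0.4682064  -0.16039668 -1.20883382] [ 0.271  0.565 -0.453  1.663  0.286  0.98  -0.373]
TCP [ 0.6149 -0.0388  0.1399] tooly ang -0.091 tilt [ 5.e-04  1.e-04 -1.e+00] units to go [-0.01 -0.04  0.08]
0.0 [ 0.6065 -0.0356] [ 0.1  -0.35]
0.078 [ 0.5984 -0.0309] [ 0.16 -0.34]
0.156 [ 0.59   -0.0268] [ 0.13 -0.35]
0.234 [ 0.5812 -0.0234] [ 0.1  -0.36]
0.312 [ 0.5722 -0.0206] [ 0.08 -0.37]
0.391 [ 0.5631 -0.0186] [ 0.05 -0.37]
0.469 [ 0.5538 -0.0173] [ 0.02 -0.38]
0.547 [ 0.5444 -0.0168] [-0.01 -0.38]
0.625 [ 0.535  -0.0169] [-0.04 -0.37]
0.703 [ 0.5256 -0.0178] [-0.07 -0.37]
0.781 [ 0.5164 -0.0194] [-0.1  -0.36]
0.859 [ 0.5073 -0.0218] [-0.13 -0.35]
0.937 [ 0.4984 -0.0248] [-0.15 -0.34]
1.016 [ 0.4898 -0.0286] [-0.18 -0.33]
1.094 [ 0.4815 -0.033 ] [-0.21 -0.31]
1.172 [ 0.4735 -0.038 ] [-0.23 -0.3 ]
1.25 [ 0.466  -0.0436] [-0.25 -0.28]
```

The tip is at about 32 mm with no contact forces. Starting the swing along the arc.

Emit:
carry_out:
  steps:
    - [-1,[0.1,-0.35,0],0]
    - [-1,[0.16,-0.34,0],0]
    - [-1,[0.13,-0.35,0],0]
    - [-1,[0.1,-0.36,0],0]
    - [-1,[0.08,-0.37,0],0]
    - [-1,[0.05,-0.37,0],0]
    - [-1,[0.02,-0.38,0],0]
    - [-1,[-0.01,-0.38,0],0]

```text
clock: 11.42
position: [0.5432, -0.0164, 0.1399]
orientation: [0.0, 0.738, 0.674, 0.0]
wrist_force: [1.9, -2.3, -0.8]
finger_gap: 0.0164
```

```bash
python3 - <<'E'
from h import *
from workcell import ctrl
s=ctrl.sense(); print(s["clock"],s["finger_gap"],s["wrist_force"],s["qpos"].round(3)); togo(s,[.5444,-.0168,.138])
d={}
for n in ["wrist","scene"]:
    r=ctrl.get_image(n); d[n]=r; cv2.imwrite(f"pics/{n}7.png",r["img"][:,:,::-1])
crop(d["scene"]["img"],240,100,100,110,5,"pics/a.png")
crop(d["wrist"]["img"],285,160,60,110,5,"pics/b.png")
cv2.imwrite("pics/ab7.png",np.hstack([cv2.imread("pics/a.png"),cv2.imread("pics/b.png")]))
E
```

```text
11.4167 0.016441335432411115 [ 1.9276771  -2.26194551 -0.75027766] [ 0.267  0.467 -0.472  1.85   0.268  0.886 -0.422]
TCP [ 0.5432 -0.0164  0.1399] tooly ang -0.0908 tilt [ 8.e-04 -0.e+00 -1.e+00] units to go [-0.01  0.05  0.08]
```

View pics/ab7.png

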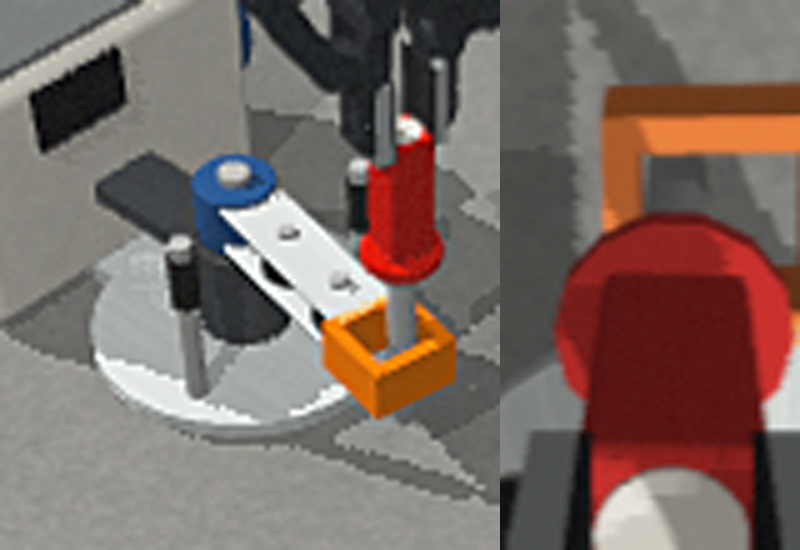

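The arm follows the rod and is about half way. Continuing.

Emit:
carry_out:
  steps:
    - [-1,[-0.04,-0.37,0],0]
    - [-1,[-0.07,-0.37,0],0]
    - [-1,[-0.1,-0.36,0],0]
    - [-1,[-0.13,-0.35,0],0]
    - [-1,[-0.15,-0.34,0],0]
    - [-1,[-0.18,-0.33,0],0]
    - [-1,[-0.21,-0.31,0],0]
    - [-1,[0,0,0],0]

```text
clock: 12.18
position: [0.4796, -0.0342, 0.1397]
orientation: [-0.0, 0.739, 0.674, -0.001]
wrist_force: [1.8, 0.7, -1.3]
finger_gap: 0.0166
```

```bash
cat > chk.py <<'E'
from h import *
from workcell import ctrl
import sys
n0=sys.argv[1]
s=ctrl.sense(); print(s["clock"],s["finger_gap"],s["wrist_force"].round(2),s["qpos"].round(3)); togo(s,[.4735,-.038,.138])
d={}
for n in ["wrist","scene","top"]:
    r=ctrl.get_image(n); d[n]=r; cv2.imwrite(f"pics/{n}{n0}.png",r["img"][:,:,::-1])
crop(d["scene"]["img"],240,90,120,110,5,"pics/a.png")
crop(d["wrist"]["img"],260,170,100,110,5,"pics/b.png")
cv2.imwrite(f"pics/ab{n0}.png",cv2.resize(np.hstack([cv2.imread("pics/a.png"),cv2.imread("pics/b.png")]),None,fx=.7,fy=.7))
pickle.dump((s,d),open(f"d{n0}.pkl","wb"))
E
python3 chk.py 8
```

```text
12.1833 0.01659149596820096 [ 1.82  0.72 -1.31] [ 0.33   0.384 -0.487  1.998  0.244  0.816 -0.387]
TCP [ 0.4796 -0.0342  0.1397] tooly ang -0.0922 tilt [-1.e-03 -7.e-04 -1.e+00] units to go [-0.17 -0.23  0.07]
```

View pics/ab8.png

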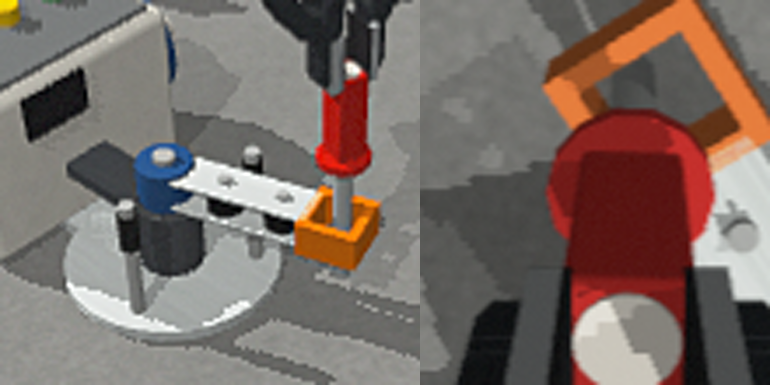

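View pics/top8.png

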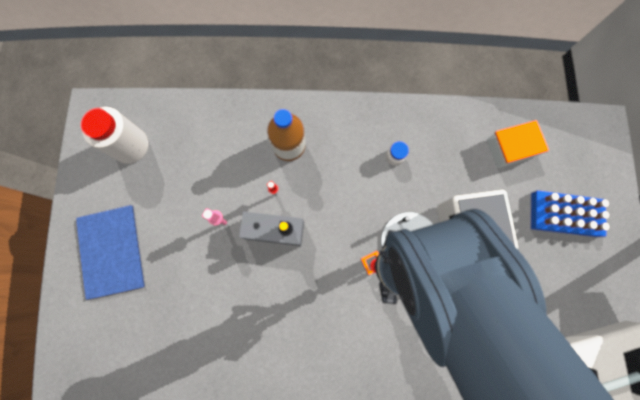

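Emit:
carry_out:
  steps:
    - [-1,[-0.05,-0.07,0],0]
    - [-1,[-0.05,-0.07,0],0]
    - [-1,[-0.05,-0.06,0],0]
    - [-1,[0,0,0],0]
    - [-1,[0,0,0],0]
    - [-1,[0,0,0],0]
    - [-1,[0,0,0],0]
    - [-1,[0,0,0],0]

```text
clock: 13.0
position: [0.4766, -0.0361, 0.1398]
orientation: [0.0, 0.738, 0.674, 0.0]
wrist_force: [6.0, 0.4, -1.1]
finger_gap: 0.0163
```

```bash
python3 chk.py 9
```

```text
13.0 0.01633723079648603 [ 6.02  0.4  -1.1 ] [ 0.337  0.38  -0.488  2.006  0.242  0.81  -0.38 ]
TCP [ 0.4766 -0.0361  0.1398] tooly ang -0.0909 tilt [ 9.e-04  3.e-04 -1.e+00] units to go [-0.09 -0.12  0.07]
```

View pics/ab9.png

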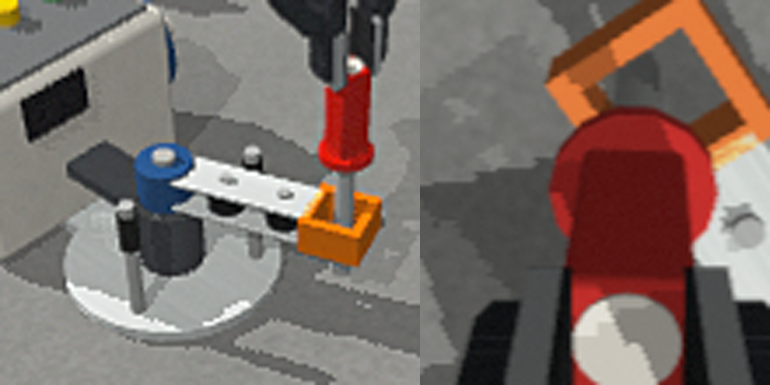

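The force rose to 6 N, above the spring's 2.9 N, which suggests the stop. I'll check the arm angle in the images.

```bash
python3 - <<'E'
from h import *
s,d=pickle.load(open("d9.pkl","rb")); S=d["scene"];W=wristcam(d["wrist"],s)
pv=np.array([.542,-.135])
img=cv2.resize(S["img"][100:180,260:370,::-1],None,fx=7,fy=7,interpolation=cv2.INTER_CUBIC)
wi=cv2.resize(W["img"][150:260,280:390,::-1],None,fx=5,fy=5,interpolation=cv2.INTER_CUBIC)
for q,col in [(1.13,(0,255,0)),(1.05,(255,255,0))]:
    a=.936+q; u=np.array([np.cos(a),np.sin(a)]);v=np.array([-u[1],u[0]])
    P=np.array([np.r_[pv+u*(.12+i*.02)+v*j*.02,.087] for i,j in [(-1,-1),(1,-1),(1,1),(-1,1)]])
    for cam_,im,o,f in [(S,img,(260,100),7),(W,wi,(280,150),5)]:
        p=((proj(cam_,P)-o+.5)*f-.5).round().astype(int); cv2.polylines(im,[p.reshape(-1,1,2)],True,col,1)
cv2.imwrite("pics/o9s.png",img);cv2.imwrite("pics/o9w.png",wi)
E
```

```text
(no output)
```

View pics/o9s.png

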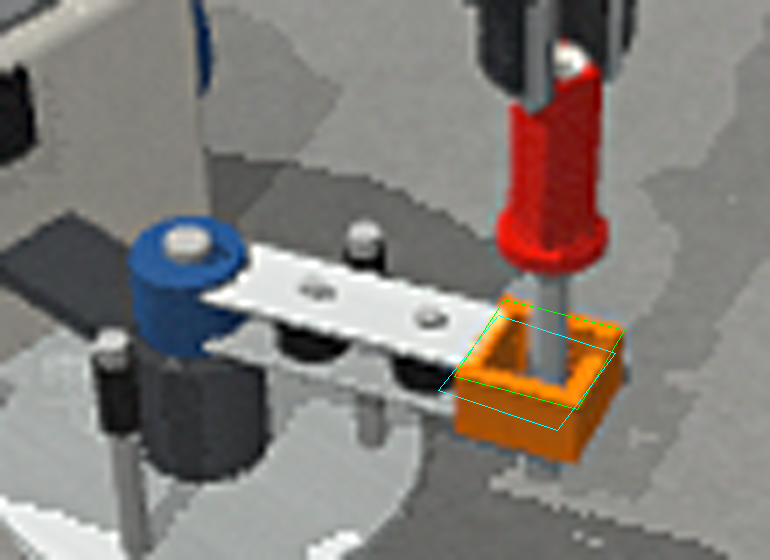

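View pics/o9w.png

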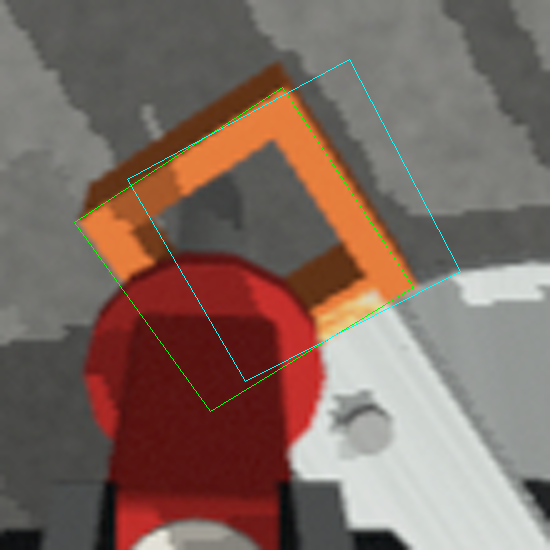

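The predicted eye outline for 1.13 rad (green) matches the image in both cameras, so the arm is at its stop. I'll add a slight extra press and hold to check that it stays steady.

Emit:
carry_out:
  steps:
    - [-1,[-0.02,-0.03,0],0]
    - [-1,[0,0,0],0]
    - [-1,[0,0,0],0]
    - [-1,[0,0,0],0]
    - [-1,[0,0,0],0]
    - [-1,[0,0,0],0]
    - [-1,[0,0,0],0]
    - [-1,[0,0,0],0]

```text
clock: 13.82
position: [0.4761, -0.0364, 0.1398]
orientation: [0.0, 0.738, 0.674, 0.001]
wrist_force: [5.2, 1.2, -2.7]
finger_gap: 0.0166
```

```bash
python3 chk.py 10; python3 - <<'E'
from workcell import ctrl
for i in range(4): ctrl.get_image("scene"); print(ctrl.sense()["wrist_force"].round(1))
E
```

```text
13.8167 0.016565897580882703 [ 5.16  1.18 -2.7 ] [ 0.338  0.379 -0.489  2.008  0.242  0.809 -0.379]
TCP [ 0.4761 -0.0364  0.1398] tooly ang -0.0907 tilt [ 1.5e-03  5.0e-04 -1.0e+00] units to go [-0.07 -0.1   0.07]
[ 5.6  1.4 -1.8]
[ 5.6  0.7 -1.9]
[ 6.5  0.6 -2.3]
[ 5.9  1.6 -0.4]
```

View pics/ab10.png

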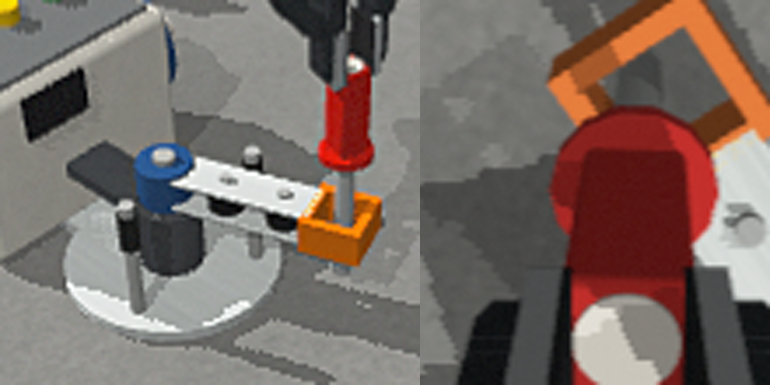

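View pics/scene10.png

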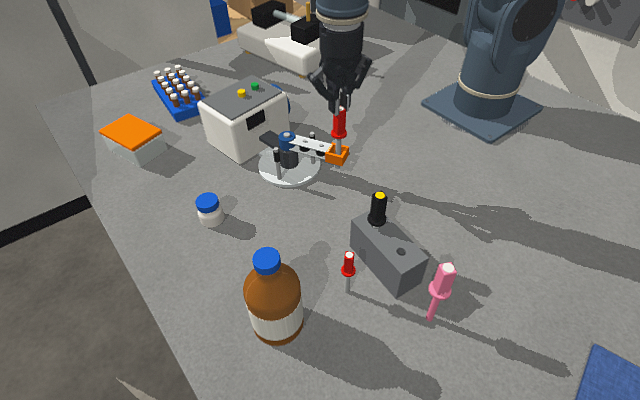

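The push holds steady at about 6 N. The tip protrudes below the eye at about 32 mm above the table, and the driver, bottle and jar have not moved. Handing in.

```bash
python3 -c "
from workcell import ctrl
print(ctrl.job_done()); s=ctrl.sense(); print(s['clock'],s['wrist_force'],s['finger_gap'],s['position'])"
```

```text
the job is handed in; nothing more can be done
None
the job is handed in; nothing more can be done
```

I pulled the larger red rod out of the holder, lowered its shaft through the orange eye and swung the tensioner arm to its stop. I handed the job in at about 14 s, still gripping the rod there; no verdict is reported.

Last checks before handing in:
- **Arm at its stop:** the eye outline predicted for 1.13 rad matched the picture in both the scene and wrist cameras.
- **Push:** the wrist force held at about 6 N, above the spring's 2.9 N at the stop.
- **Grip and tip height:** the grip was set to 100 N and the rod hung straight. Its tip was about 32 mm above the table, worked out from the tool height and the tip offset measured after the lift.
- **Other objects:** the driver, bottle and jar looked unmoved.
- **Gripper clear of the arm:** this was judged from the pictures and the height margin only, not from a contact reading.

Some readings disagreed slightly:
- The wrist camera was about 2 mm off the fixed cameras in y, within calibration.
- The finger gap read 16.5 mm on the 20 mm handle, but the grip held throughout.
- The wrist force showed 6 N upward when the fingers closed on the rod, and it was gone after the lift.

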